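Set the lapping machine's speed by clicks and start it

ROBOT

A 6-joint arm with a two-finger parallel gripper is mounted at the origin on the work surface. World frame = base frame: x ahead of the robot, y to its left, z up, the work surface at z = 0. Lengths are in mm, angles in rad, forces in N, time in s.
With the tool pointing down it reaches from about 325 to 775 mm from the base axis. Payload 9.3 kg.
Tool frame: the origin (TCP) lies between the finger pads; the fingertips stand 25 mm ahead of it and the grasp point (between the pads) lies 6 mm ahead of it (r.tips_ahead is the distance from the TCP to the fingertips, in mm); z points along the fingers, x is the direction in which the jaws open and shut, and the axes are right-handed (so a half turn about z gives the same grasp; the last joint's range is limited). The gripper opens to 85 mm and grips with 20 to 120 N. Pads are 22 mm wide; open, the fingers measure 114 mm over their backs; the gripper's body (76 mm by 85 mm) begins 54 mm behind the grasp point. The pads swing forward as they close: fully open they stand 13 mm farther back than shut.
Start: joints at [1.013, 0.259, 0.021, 1.334, 0, 1.418], TCP at [216.61, 505.546, 256.279] pointing down, gripper open.
Joint ranges: [-3.04, 3.04], [-0.91, 1.82], [-1.04, 1.36], [-1.92, 1.95], [-1.52, 1.45], [-3.14, 3.14]. Speed limits (rad/s): [2.22, 2.22, 2.79, 3.14, 3.14, 3.14].

INTERFACE

Orientations are given as [roll, pitch, yaw] about the fixed x, y, z axes, in that order (R = Rz(yaw) Ry(pitch) Rx(roll)).
In Python, from station import r, read_camera, camera_model gives the robot as it stands.
- The arm moves only by the shell command python3 -m creep 'ROWS' [FORCE]. ROWS is JSON, a list of rows, each a list of 7 numbers: the shift along the tool's x, y, z in mm, then the turn, a rotation vector about the tool's x, y, z in rad, then the closure, from -1 (fully open) to 1 (shut). A call has 1 to 20 rows; each row is the pose to reach, as a shift and turn from the pose measured when the call began, along the tool's axes at that moment; what a row does not reach only later rows make up. A row lasts 1/8 s, in which the tool goes at most 62.5 mm and 10.7 degrees, less where a joint would pass 70% of its speed; a pose out of reach is approached as far as the arm can. A call with a gripper value outside its range is refused whole. The fingers move at their own pace and stop on an object; FORCE is the grip in N (left out, the last holds). Time passes only in rows, so rows that repeat a pose let the fingers close. It gives the time, the measured TCP pose, the force and the opening at its end, in the units of the state.
- r.get_obs(): the state, without advancing time (a new reading comes with each control period).
- read_camera(name): name is "side" or "top" or "wrist"; returns the picture (420x560x3 uint8, red, green, blue); there is no depth.
- camera_model(name): a dict with "K" (3x3 intrinsics, pixels), "rvec" (rotation vector, rad) and "tvec" (3), from world to camera coordinates, as OpenCV has them. Camera axes: x right, y down, z forward; pixel columns grow to the right and rows downward; lengths in mm; the calibration is good to about 2 mm. The wrist camera is an equidistant fisheye: a pixel r from the principal point sees the ray r / f radians off the axis. A picture is of the moment at which its call begins: read the wrist's pose just before it. camera_model takes no time and is no camera call; for the wrist camera it gives the pose at the moment of the call.
- r.finish_job(): hands the job in, once; it reports no verdict.
The state is a dict: "time_s": time; "qpos": joint angles; "qd": joint speeds; "joint_torque": joint torques, N m; "eef_pos": TCP position; "orientation": TCP orientation; "force": force on the tool from outside, world axes, zero at the start; "wrist_torque": the same for the moment, N m; "finger_gap": opening from 0.0 (shut) to 1.0 (fully open).
Only numpy, scipy, OpenCV 4.12 (cv2) and the standard library are available. Lean on these libraries where they do the work, as an engineer would, in place of code of your own. Each camera call takes 0.05 s, during which the arm holds its last target. There are 200 camera calls.

TASK

Set the lapping machine to speed 4: with a fingertip against the side of the selector's handle, gently push it round clockwise, click by click, until it rests at the fourth bar mark after the round off mark, without ever going on towards the fifth. Then press the large round button fully down to start the machine, let it spring back, and move clear. Do not press the small button, and leave everything else on the bench standing or lying where it is; nothing is to be gripped or picked up.

Things in the scene. Friction and masses are not known exactly. Their poses are not given: they have to be found in the camera images.
- controller: Grey speed controller, fixed to the bench. Origin on the bench right under the selector's axis; the box spans x -100 to +85 mm, y -90 to +90 mm of its frame; flat top 60 mm above the bench. z up, x away from the operator.
- off_mark (a point): The round white off dot, on the box's top 64 mm from the selector's axis on the controller's +y side. From it, clockwise seen from above and 30 degrees apart, lie six white bars, 58 to 76 mm from the axis, each longer than the last: 1 to 6. Bar 3 is on the controller's +x side, bar 6 on its -y side.
- selector (a joint): Angle in rad, growing clockwise seen from above: 0 = off (handle along the controller's +y), 0.5236 more a click: 2.094 at bar 4. Stops just beyond 0 and 3.14. A spring detent holds each position: push half-way to the next (0.26 rad, up to 0.25 N m, some 6 N at the handle point), a little past the ridge, and it jumps on by itself and stays. Starts at off, 1 or 2, rarely caught on the ridge between. The handle points at controller yaw + pi/2 - angle.
- handle (a point): Point in the selector's handle, 42 mm out from the axis, 83 mm above the bench. The selector is black: a disc (radius 30 mm, 8 mm high) on the box's top carries an upright bar 14 mm thick, 68 to 98 mm above the bench, reaching 55 mm out from the axis on the pointer side (white line on top) and 22 mm on the other. The point's y axis points out along the handle, z up.
- start_top (a point): Centre of the top of the large black round button (38 mm across), 67 mm above the bench, in a 54 mm collar (10 mm lower than the button) on a grey box 70 x 70 x 45 mm fixed to the bench. z up.
- start (a joint): Travel of the large button in m: 0 out, 0.006 fully down; it takes about 5 N and springs back.
- jog_top (a point): Centre of the top of the small black round button (18 mm across), 67 mm above the bench, on a box like the other (70 x 70 x 45 mm); the two boxes may change places. Not to be pressed.
- jog (a joint): Travel of the small button in m: 0 out, 0.006 fully down.
- small_ring_mid (a point): Centre of a loose brass ring, 30 mm across, 8 mm high, lying on the controller's top near its front right corner.
- oil_mid (a point): Centre of a standing white oil bottle, 40 mm across, 90 mm high.
- driver_mid (a point): Centre of a lying screwdriver, 180 mm long, 26 mm thick.
- mount_ring_mid (a point): Centre of a lying aluminium lens ring, 68 mm across, 12 mm high.
- jar_mid (a point): Centre of a standing glass jar, 56 mm across, 70 mm high.
- brush_mid (a point): Centre of a lying flat brush, 170 mm long, 42 mm wide, 20 mm high.
- cup_mid (a point): Centre of a standing aluminium cup, 70 mm across, 80 mm high.
Things that resemble listed ones, but are neither listed nor needed, are in the scene too. What is shaped like the part that bears start_top but turquoise is not meant.

How it is judged (in metres and radians):
On the way, in this order (a step that is already met when the one before it is completed fails the run):
1. the selector rests at speed 4 (the fourth bar) (value of joint selector between 1.964 and 2.224 rad and velocity of joint selector between -0.3 and 0.3 rad/s), for 0.3 s.
2. the large button is pressed fully down (value of joint start above 0.0045 m), for 0.03 s.
At the end, for the whole second after the job is handed in: the selector rests at speed 4 (joint within 0.13 rad of 2.094), both buttons are fully out, and nothing is touched (value of joint selector between 1.964 and 2.224 rad and velocity of joint selector between -0.1 and 0.1 rad/s and value of joint each of start, jog below 0.0015 m).
It fails at once if the selector goes past speed 4 over the ridge towards 5 (joint above 2.40 rad) (value of joint selector above 2.4 rad).
It fails at once if the large button is pressed while the selector is not at speed 4 (value of joint start above 0.003 m and not (value of joint selector between 1.964 and 2.224 rad)).
It fails at once if the small button is pressed (value of joint jog above 0.003 m).
It fails at once if the selector is squeezed or forced (more than 30 N between fingers and selector) (contact force between the fingers and selector above 30 N).
It fails at once if something else on the bench is moved or lifted by more than 15 mm (distance of any of small_ring_mid, oil_mid, driver_mid, mount_ring_mid, jar_mid, brush_mid, cup_mid from where it was at the start of the episode above 0.015 m).
It also fails if it takes over 51 s, if anything falls off the work surface, if the arm or the gripper's body presses on something with over 40 N, if the wrist force passes 120 N, or if a joint passes its speed limit or range.

## Working session

There is one attempt and no reset: what is moved stays moved. The work goes in short steps, Python scripts to look and compute and a shell command to move; the robot and the scene stay as the last step left them, time stands still between calls to the robot, and variables do not carry over. Pictures are saved under pics/ and viewed, about 8 in all and at most 12, crops included, and the job is handed in when it is done.

```bash
mkdir -p pics; ls; python3 - <<'E'
from station import r, read_camera, camera_model
import cv2
for n in("top","side"):
    cv2.imwrite(f"pics/{n}0.png",cv2.resize(read_camera(n)[:,:,::-1],(800,600),interpolation=cv2.INTER_CUBIC))
    print(n,camera_model(n))
print(r.get_obs())
E
```

```text
pics
top {'K': array([[493.23087465,   0.        , 281.7822295 ],
       [  0.        , 493.23087465, 212.68441139],
       [  0.        ,   0.        ,   1.        ]]), 'rvec': array([ 2.17179281, -2.22853456,  0.06438359]), 'tvec': array([  29.40598875,  550.1288974 , 1306.04901072])}
side {'K': array([[465.59690854,   0.        , 277.5541096 ],
       [  0.        , 465.59690854, 206.94754908],
       [  0.        ,   0.        ,   1.        ]]), 'rvec': array([ 2.12027316, -0.93546126,  0.42039958]), 'tvec': array([-357.91439872,  358.16704279,  856.52170948])}
{'time_s': 0.1, 'qpos': array([1.01340689e+00, 2.59145941e-01, 2.08483698e-02, 1.33370906e+00,
       2.41721373e-05, 1.41822355e+00]), 'qd': array([ 0.00122097,  0.00061785,  0.00028656, -0.00183074,  0.00062649,
       -0.00040073]), 'joint_torque': array([ 6.01188731e-03, -5.56694984e+01,  3.45069873e+01,  1.17202546e-02,
       -8.23238770e-05,  1.67700358e-05]), 'eef_pos': array([216.48539099, 505.36541234, 255.72536742]), 'orientation': array([-3.14138482e+00,  1.19257358e-03,  1.16597977e+00]), 'force': array([0.17344095, 0.21294863, 0.26293328]), 'wrist_torque': array([ 0.01119497,  0.0121139 , -0.03307365]), 'finger_gap': 1.003784708153476}
```

View pics/top0.png

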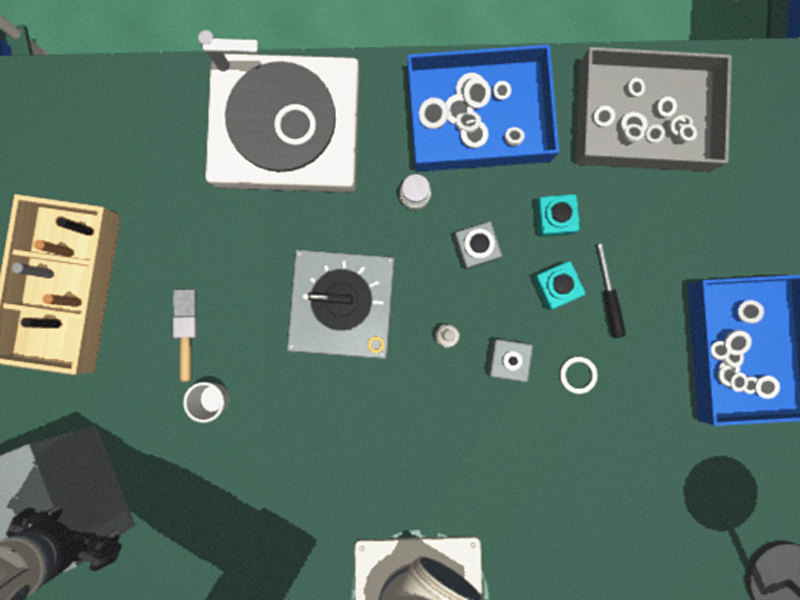

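View pics/side0.png

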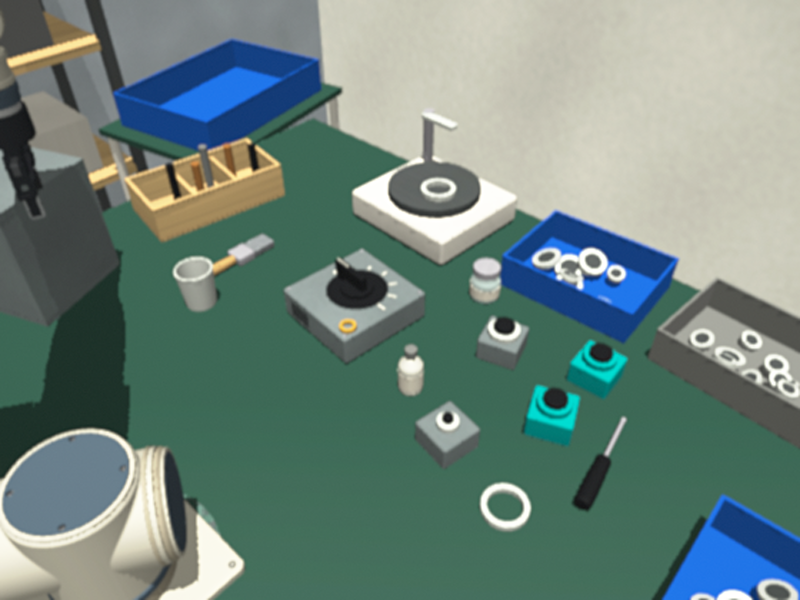

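The top picture shows the controller at (341,299) with its handle pointing left, near off. There are four button boxes:
- grey with a large black button at (479,243)
- grey with a small button at (512,360)
- turquoise at (560,213)
- turquoise at (560,285)

The grey one at (479,243) fits `start_top`. I'll confirm that in a crop.

```bash
cat > h.py <<'E'
import numpy as np, cv2
from station import r, read_camera, camera_model
def pt(n,u,v,z):
    m=camera_model(n);R=cv2.Rodrigues(m["rvec"])[0]
    d=R.T@np.linalg.inv(m["K"])@[u,v,1];c=-R.T@m["tvec"]
    return c+d*(z-c[2])/d[2]
def px(n,P):
    m=camera_model(n);return cv2.projectPoints(np.float64(P).reshape(-1,3),m["rvec"],m["tvec"],m["K"],None)[0].reshape(-1,2)
E
python3 - <<'E'
from h import *
im=read_camera("top")[:,:,::-1]
cv2.imwrite("pics/crop1.png",cv2.resize(im[160:280,195:355],(800,600),interpolation=cv2.INTER_CUBIC))
E
```

```text
(no output)
```

View pics/crop1.png

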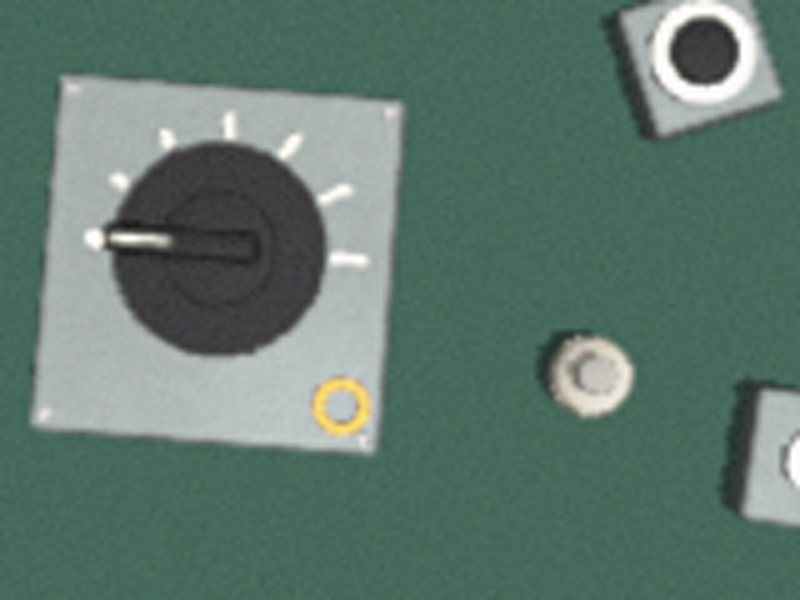

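The crop shows the handle at off: its white line runs (108–172, 238–241) to the dot at (95,238). Bar 4 is at (291,146). The grey box at (705,52) has the wide black button, so it is the start button; the one at the right edge (~(800,460)) has the small one.

```bash
python3 - <<'E'
from h import *
f=lambda u,v,z:pt("top",195+(u+.5)/5-.5,160+(v+.5)/5-.5,z)
C=np.array([f(*p,60) for p in[(62,77),(402,101),(376,454),(33,427)]])
print("corners",C.round(1)) # (+x,+y),(+x,-y),(-x,-y),(-x,+y)
ctr=C.mean(0)
yv=(C[0]+C[3]-C[1]-C[2])[:2]; xv=(C[0]+C[1]-C[2]-C[3])[:2]
print(np.linalg.norm(xv)/2,np.linalg.norm(yv)/2)
yaw=np.arctan2(yv[1],yv[0])-np.pi/2; yaw2=np.arctan2(xv[1],xv[0]);y=(yaw+yaw2)/2
o=ctr[:2]+7.5*np.array([np.cos(y),np.sin(y)])
print("yaw",yaw,yaw2,"axis",o)
print("off",f(95,238,60),np.linalg.norm(f(95,238,60)[:2]-o)); print("line",f(108,238,98),f(172,241,98))
print("bar4",f(291,146,60)-[*o,0],"6",f(349,259,60)-[*o,0])
print("start",f(705,52,67)); print("ring",f(342,407,68),"oil",f(592,374,80))
s=lambda u,v:((u+.5)*.7-.5,(v+.5)*.7-.5)
print("jog",pt("top",*s(512,360),67),"jar",pt("top",*s(415,188),70), "start side",pt("side",*s(505,326),67))
print("axis side chk",px("side",[[*o,68],f(705,52,67)])/.7)
E
```

```text
corners [[651.  206.6  60. ]
 [634.1  31.   60. ]
 [452.1  49.   60. ]
 [470.6 224.8  60. ]]
182.08119131240656 176.6178420724777
yaw -0.10021034557514397 -0.09954360020759843 axis [559.40217085 127.09193775]
off [567.05895519 191.13474784  60.        ] 64.49889821623651
line [564.44280063 179.74423608  98.        ] [562.12210944 147.77292302  98.        ]
bar4 [ 52.74469591 -38.11717168  60.        ] 6 [ -6.54110661 -66.6854659   60.        ]
start [ 654.7480533  -126.00539354   67.        ]
ring [476.75333504  65.61310047  68.        ] oil [490.23946762 -61.90264538  80.        ]
jog [ 442.67144557 -177.40452854   67.        ] jar [757.33503728 -11.84727991  70.        ] start side [ 651.58759934 -132.65420063   67.        ]
axis side chk [[355.32451364 284.66834761]
 [502.62930989 322.98990268]]
```

```bash
cat >> h.py <<'E'
from scipy.spatial.transform import Rotation as Ro
A=np.array([559.4,127.1]); YAW=-0.1
def go(x,y,z,psi):
    o=r.get_obs();R=Ro.from_euler("xyz",o["orientation"])
    s=R.inv().apply(np.array([x,y,z])-o["eef_pos"])
    t=(R.inv()*Ro.from_euler("xyz",[np.pi,0,psi])).as_rotvec()
    return s.round(1).tolist()+t.round(3).tolist()
def arc(a,gap=0,z=99,rad=42):   # pose with finger flank touching handle at selector angle a
    b=YAW+np.pi/2-a;h=np.array([np.cos(b),np.sin(b)]);t=np.array([h[1],-h[0]])
    return *(A+rad*h-(18+gap)*t),z,b
E
python3 -c "
from h import *
print(go(*arc(0,15,z=180)))"
```

```text
[-182.4, 420.1, 75.9, -0.0, 0.001, -0.305]
```

```bash
python3 -m creep '[[-45,105,0,0,0,-0.08,1],[-91,210,10,0,0,-0.15,1],[-137,315,30,0,0,-0.23,1],[-182,420,50,0,0,-0.305,1],[-182.4,420.1,76,0,0,-0.305,1],[-182.4,420.1,76,0,0,-0.305,1],[-182.4,420.1,76,0,0,-0.305,1],[-182.4,420.1,76,0,0,-0.305,1],[-182.4,420.1,76,0,0,-0.305,1],[-182.4,420.1,76,0,0,-0.305,1],[-182.4,420.1,76,0,0,-0.305,1]]' 20; python3 - <<'E'
from h import *
print(r.get_obs()["finger_gap"],r.get_obs()["qpos"],go(*arc(0,15)))
w=cv2.resize(read_camera("wrist")[:,:,::-1],(800,600))
cv2.imwrite("pics/w1.png",w)
E
```

```text
time_s: 1.52
eef_pos: [530.2, 173.2, 180.4]
orientation: [-3.142, 0.001, 1.472]
force: [-0.0, -0.1, 0.8]
finger_gap: -0.0
-0.00031881801742900324 [ 1.65518655e-01  3.04066355e-01 -1.10367720e-01  1.15655493e+00
 -6.19697426e-04  2.63916388e-01] [-0.9, 0.7, 81.4, -0.0, 0.001, 0.002]
```

View pics/w1.png

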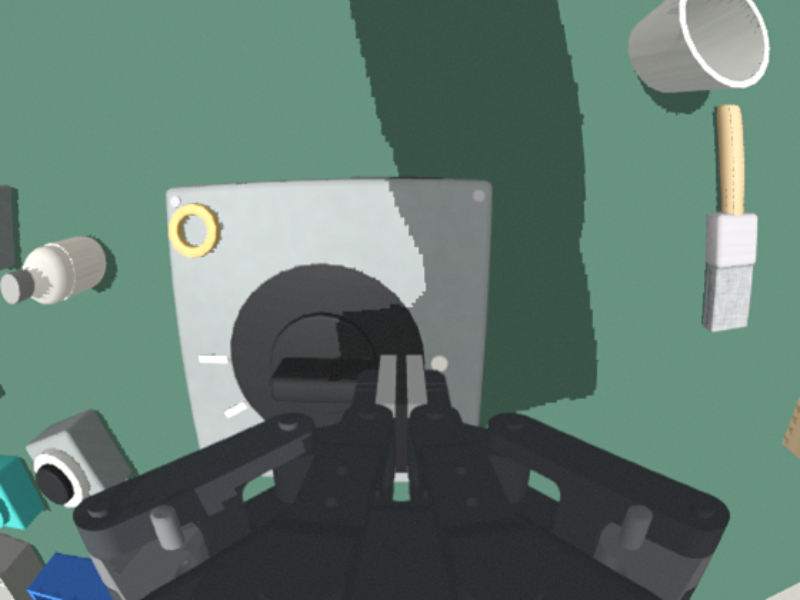

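The wrist view shows the shut fingers at (400,375), offset to the robot's side of the handle (275–370, 380) and over the box top, with nothing underneath. I'll lower them now.

```bash
python3 -m creep '[[-1,0,35,0,0,0,1],[-1,0,65,0,0,0,1],[-1,0,78,0,0,0,1],[-1,0,80,0,0,0,1],[-1,0,80,0,0,0,1]]'; python3 - <<'E'
from h import *
for a,g in[(0,5),(0,0),(.1,0),(.2,0),(.26,0),(.32,0)]: print(a,g,go(*arc(a,g)))
E
```

```text
time_s: 2.2
eef_pos: [530.6, 172.4, 101.4]
orientation: [3.14, 0.0, 1.473]
force: [0.4, 0.2, 0.6]
finger_gap: 0.004
0 5 [-0.2, 10.2, 2.4, 0.001, 0.0, 0.002]
0 0 [-0.2, 15.2, 2.4, 0.001, 0.0, 0.002]
0.1 0 [1.3, 19.5, 2.4, 0.002, 0.0, 0.102]
0.2 0 [2.5, 23.9, 2.4, 0.002, 0.0, 0.202]
0.26 0 [3.0, 26.6, 2.4, 0.002, 0.0, 0.262]
0.32 0 [3.3, 29.3, 2.4, 0.002, 0.0, 0.322]
```

```bash
python3 -m creep '[[0,5,2,0,0,0,1],[0,10,2,0,0,0,1],[0,13,2,0,0,0,1],[0,15,2,0,0,0,1],[0.7,17,2,0,0,0.05,1],[1.3,19.5,2,0,0,0.1,1],[1.9,22,2,0,0,0.15,1],[2.5,24,2,0,0,0.2,1]]'; python3 -m creep '[[0.2,0.8,0,0,0,0.02,1],[0.3,1.5,0,0,0,0.04,1]]'; python3 - <<'E'
from h import *
im=read_camera("top")[:,:,::-1]
cv2.imwrite("pics/t2.png",cv2.resize(im[160:260,195:328],(800,600),interpolation=cv2.INTER_CUBIC))
print(r.get_obs()["force"])
for a in (.26,.3,.34,.38): print(a,go(*arc(a)))
E
```

```text
time_s: 3.2
eef_pos: [554.0, 172.8, 99.3]
orientation: [-3.141, 0.0, 1.271]
force: [-3.8, 0.4, 1.4]
finger_gap: 0.0
time_s: 3.45
eef_pos: [555.4, 172.9, 99.3]
orientation: [-3.141, -0.0, 1.231]
force: [-1.4, 1.5, 0.9]
finger_gap: 0.003
[-2.0612281   1.47348811  0.72366073]
0.26 [0.5, 1.7, 0.3, -0.0, -0.0, 0.019]
0.3 [1.2, 3.4, 0.3, -0.0, -0.0, 0.059]
0.34 [1.8, 5.1, 0.3, -0.0, -0.0, 0.099]
0.38 [2.3, 6.9, 0.3, -0.0, -0.0, 0.139]
```

View pics/t2.png

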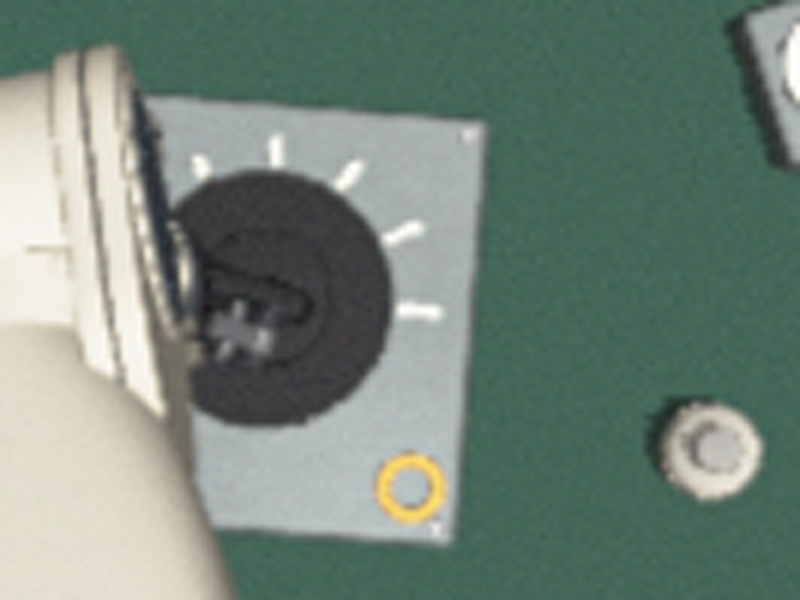

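The arm hides most of the handle; its tail is at (300,300), turned slightly. A contact force of about 2–4 N confirms touch, so I'll use force as the guide from here.

```bash
python3 -m creep '[[0.8,2.5,0,0,0,0.04,1],[1.2,3.4,0,0,0,0.06,1]]';python3 -m creep '[[0.3,0.9,0,0,0,0.02,1],[0.6,1.7,0,0,0,0.04,1]]'; python3 -m creep '[[0.3,0.9,0,0,0,0.02,1],[0.6,1.7,0,0,0,0.04,1]]'; python3 - <<'E'
from h import *
for a in (.45,.55,.65,.7,.75,.8,.85): print(a,go(*arc(a)))
E
```

```text
time_s: 3.75
eef_pos: [559.6, 172.6, 99.3]
orientation: [3.141, -0.0, 1.17]
force: [-0.1, -0.1, 0.0]
finger_gap: 0.0
time_s: 4.0
eef_pos: [561.5, 172.4, 99.3]
orientation: [3.141, -0.0, 1.128]
force: [0.8, 0.0, -0.2]
finger_gap: 0.001
time_s: 4.25
eef_pos: [563.4, 172.1, 99.3]
orientation: [3.141, -0.0, 1.087]
force: [0.5, -0.3, -0.3]
finger_gap: -0.001
0.45 [1.4, 2.2, 0.3, 0.001, -0.0, 0.066]
0.55 [2.7, 6.6, 0.3, 0.001, -0.0, 0.166]
0.65 [3.5, 11.1, 0.3, 0.001, -0.0, 0.266]
0.7 [3.8, 13.4, 0.3, 0.001, -0.0, 0.316]
0.75 [3.9, 15.6, 0.3, 0.001, -0.0, 0.366]
0.8 [4.0, 17.9, 0.3, 0.001, -0.0, 0.416]
0.85 [3.9, 20.2, 0.3, 0.001, -0.0, 0.466]
```

The force fell to zero near 0.3 rad, so it has jumped to bar 1. Next click, with the ridge at 0.785.

```bash
python3 -m creep '[[1.4,2.2,0,0,0,0.07,1],[2,4.4,0,0,0,0.12,1],[2.7,6.6,0,0,0,0.17,1],[3.1,8.8,0,0,0,0.22,1],[3.5,11.1,0,0,0,0.27,1]]'; python3 -m creep '[[0.1,1.2,0,0,0,0.025,1],[0.3,2.3,0,0,0,0.05,1]]';python3 -m creep '[[0.1,1.2,0,0,0,0.025,1],[0.3,2.3,0,0,0,0.05,1]]'; python3 -m creep '[[0.1,1.2,0,0,0,0.025,1],[0.3,2.3,0,0,0,0.05,1],[0.4,3.3,0,0,0,0.07,1]]'; python3 - <<'E'
from h import *
for a in (.84,.88,1,1.1,1.2,1.25,1.3,1.36): print(a,go(*arc(a)))
E
```

```text
time_s: 4.88
eef_pos: [574.1, 170.7, 99.2]
orientation: [-3.14, 0.0, 0.816]
force: [-3.7, 3.5, 1.8]
finger_gap: 0.0
time_s: 5.12
eef_pos: [576.0, 169.8, 99.3]
orientation: [-3.14, -0.001, 0.765]
force: [-0.5, 6.1, 0.9]
finger_gap: -0.002
time_s: 5.38
eef_pos: [578.1, 168.3, 99.4]
orientation: [-3.14, -0.001, 0.714]
force: [0.0, 3.8, 0.5]
finger_gap: -0.001
time_s: 5.75
eef_pos: [580.7, 165.7, 99.3]
orientation: [-3.14, -0.001, 0.642]
force: [-0.2, -0.4, 0.9]
finger_gap: -0.004
0.84 [2.1, 0.6, 0.3, -0.001, -0.001, 0.011]
0.88 [2.7, 2.3, 0.3, -0.001, -0.001, 0.051]
1 [4.3, 7.6, 0.3, -0.001, -0.0, 0.171]
1.1 [5.2, 12.1, 0.3, -0.001, -0.0, 0.271]
1.2 [5.6, 16.6, 0.3, -0.001, -0.0, 0.371]
1.25 [5.6, 18.9, 0.3, -0.001, -0.0, 0.421]
1.3 [5.5, 21.2, 0.3, -0.001, -0.0, 0.471]
1.36 [5.2, 23.9, 0.3, -0.001, -0.0, 0.531]
```

It has jumped to bar 2. Next is bar 3, with the ridge at 1.309.

```bash
python3 -m creep '[[2.7,2.3,0,0,0,0.05,1],[3.5,5,0,0,0,0.11,1],[4.3,7.6,0,0,0,0.17,1],[4.8,9.8,0,0,0,0.22,1],[5.2,12.1,0,0,0,0.27,1],[5.4,14.3,0,0,0,0.32,1],[5.6,16.6,0,0,0,0.37,1]]'; python3 -m creep '[[0,1.2,0,0,0,0.025,1],[0.1,2.3,0,0,0,0.05,1]]';python3 -m creep '[[0.1,1.2,0,0,0,0.025,1],[0.3,2.3,0,0,0,0.05,1]]'; python3 -m creep '[[0.1,1.2,0,0,0,0.025,1],[0.3,2.3,0,0,0,0.05,1]]'; python3 - <<'E'
from h import *
for a in (1.36,1.4,1.5,1.6,1.7,1.75,1.8,1.85,1.9): print(a,go(*arc(a)))
E
```

```text
time_s: 6.62
eef_pos: [594.7, 156.1, 99.2]
orientation: [-3.139, 0.001, 0.27]
force: [-2.3, 3.9, 1.9]
finger_gap: -0.003
time_s: 6.88
eef_pos: [595.9, 153.9, 99.4]
orientation: [-3.139, -0.0, 0.219]
force: [1.4, 3.1, 0.8]
finger_gap: 0.002
time_s: 7.12
eef_pos: [596.7, 151.5, 99.3]
orientation: [-3.14, -0.0, 0.167]
force: [0.9, 1.5, 0.2]
finger_gap: 0.002
time_s: 7.38
eef_pos: [597.2, 148.8, 99.2]
orientation: [-3.14, 0.001, 0.115]
force: [-0.5, 0.0, -0.5]
finger_gap: 0.002
1.36 [2.1, -0.6, 0.2, -0.001, 0.001, 0.004]
1.4 [2.8, 1.1, 0.2, -0.001, 0.001, 0.044]
1.5 [4.2, 5.4, 0.2, -0.001, 0.001, 0.144]
1.6 [5.1, 9.9, 0.2, -0.001, 0.001, 0.244]
1.7 [5.6, 14.4, 0.2, -0.001, 0.001, 0.344]
1.75 [5.7, 16.7, 0.2, -0.001, 0.001, 0.394]
1.8 [5.7, 19.0, 0.2, -0.001, 0.001, 0.444]
1.85 [5.5, 21.3, 0.2, -0.001, 0.001, 0.494]
1.9 [5.3, 23.5, 0.2, -0.001, 0.001, 0.544]
```

It has jumped to bar 3. This is the last click (ridge at 1.833), with the finger capped near 1.9 rad.

```bash
python3 -m creep '[[2.8,1.1,0,0,0,0.05,1],[3.5,3.3,0,0,0,0.1,1],[4.2,5.4,0,0,0,0.15,1],[4.7,7.7,0,0,0,0.2,1],[5.1,9.9,0,0,0,0.25,1],[5.4,12.1,0,0,0,0.3,1],[5.6,14.4,0,0,0,0.35,1],[5.7,16.7,0,0,0,0.4,1]]'; python3 -m creep '[[0,1.2,0,0,0,0.025,1],[0.1,2.3,0,0,0,0.05,1]]';python3 -m creep '[[0.1,0.9,0,0,0,0.02,1],[0.2,1.8,0,0,0,0.04,1]]';python3 -m creep '[[0.1,0.9,0,0,0,0.02,1],[0.1,0.9,0,0,0,0.02,1]]'; python3 - <<'E'
from h import *
for a in (1.8,1.85,1.9,1.95): print(a,go(*arc(a)))
E
```

```text
time_s: 8.38
eef_pos: [604.6, 133.2, 99.1]
orientation: [-3.14, 0.002, -0.287]
force: [-0.3, 3.9, -0.2]
finger_gap: -0.0
time_s: 8.62
eef_pos: [604.4, 130.8, 99.2]
orientation: [-3.14, 0.001, -0.338]
force: [2.0, 2.6, 0.7]
finger_gap: 0.001
time_s: 8.88
eef_pos: [603.8, 128.8, 99.2]
orientation: [-3.14, 0.001, -0.38]
force: [1.4, 0.8, -0.2]
finger_gap: 0.004
time_s: 9.12
eef_pos: [603.2, 127.7, 99.0]
orientation: [-3.141, 0.002, -0.4]
force: [0.0, -0.6, 1.0]
finger_gap: -0.002
1.8 [0.5, -3.3, 0.0, -0.001, 0.002, -0.071]
1.85 [1.5, -1.2, -0.0, -0.001, 0.002, -0.021]
1.9 [2.4, 0.9, -0.0, -0.001, 0.002, 0.029]
1.95 [3.2, 3.0, -0.0, -0.001, 0.002, 0.079]
```

Zero force again, so it should be at bar 4. I'll back off, rise, and go above the large button.

```bash
python3 -m creep '[[0,-6,0,0,0,0,1],[0,-10,0,0,0,0,1],[0,-10,-40,0,0,0,1],[0,-10,-80,0,0,0,1],[0,-10,-81,0,0,0,1]]'; python3 -c "
from h import *
print(go(654,-128,160,-.4))"
```

```text
time_s: 9.75
eef_pos: [608.6, 137.3, 183.3]
orientation: [-3.138, -0.003, -0.4]
force: [-0.3, 0.2, -0.8]
finger_gap: -0.004
[144.9, 226.9, 23.0, -0.003, -0.003, 0.0]
```

```bash
python3 -m creep '[[30,47,0,0,0,0,1],[60,94,0,0,0,0,1],[90,141,10,0,0,0,1],[120,188,15,0,0,0,1],[145,227,20,0,0,0,1],[145,227,23,0,0,0,1],[145,227,23,0,0,0,1],[145,227,23,0,0,0,1]]'; python3 - <<'E'
from h import *
im=read_camera("top")[:,:,::-1]
a=cv2.resize(im[160:260,195:375],(800,444),interpolation=cv2.INTER_CUBIC)
cv2.imwrite("pics/t3.png",a)
cv2.imwrite("pics/w2.png",cv2.resize(read_camera("wrist")[:,:,::-1],(800,600)))
print(r.get_obs()["eef_pos"])
E
```

```text
time_s: 10.75
eef_pos: [653.9, -126.8, 160.0]
orientation: [-3.138, -0.003, -0.398]
force: [-0.4, 1.0, -0.1]
finger_gap: 0.0
[ 654.05136613 -126.85492714  160.31852701]
```

View pics/t3.png

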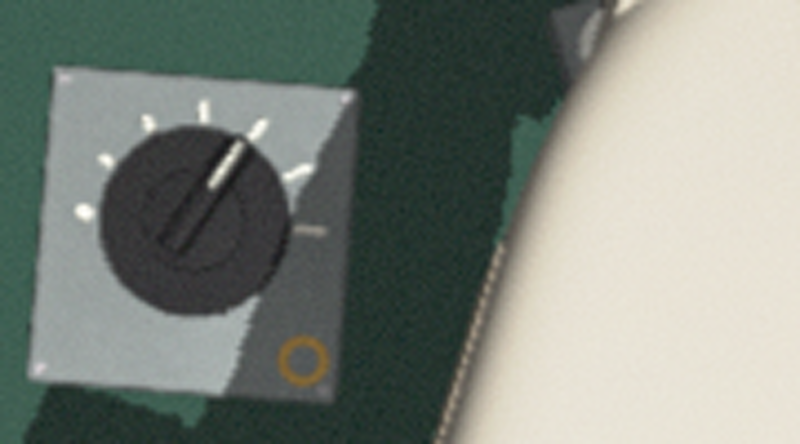

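View pics/w2.png

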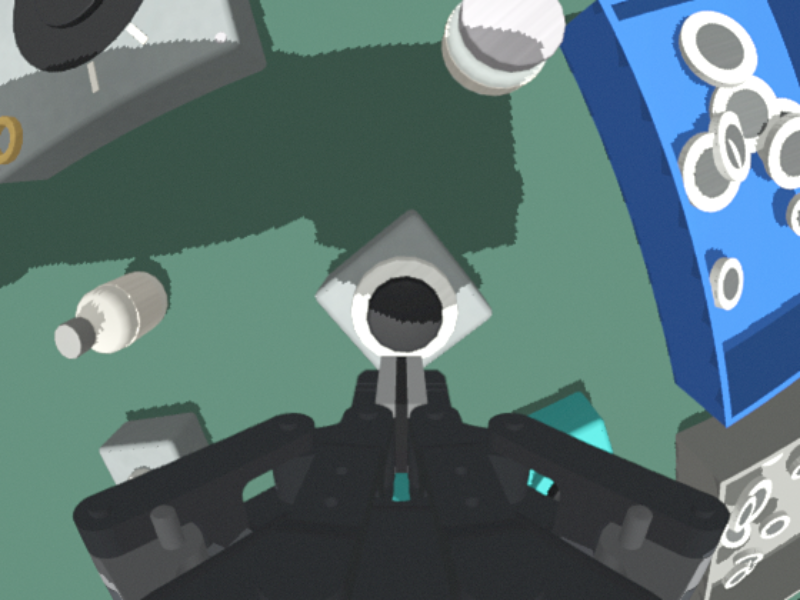

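The selector's white line (212,186)–(240,143) points at the fourth bar (258,130). In the wrist view the large button is at (405,314), just ahead of the fingertips. I'll check where that is by fisheye.

```bash
python3 - <<'E'
from h import *
m=camera_model("wrist");u,v=[(k+.5)*.7-.5 for k in(405,314)]
K=m["K"];p=np.array([(u-K[0,2])/K[0,0],(v-K[1,2])/K[1,1]]);t=np.linalg.norm(p)
d=np.r_[np.sin(t)*p/t,np.cos(t)];R=cv2.Rodrigues(m["rvec"])[0]
d=R.T@d;c=-R.T@m["tvec"].ravel();P=c+d*(67-c[2])/d[2]
print(P); print(go(P[0],P[1],92,-.4),go(654.5,-126.5,92,-.4))
E
```

```text
[ 657.34728531 -125.51695249   67.        ]
[2.3, -2.3, 68.3, -0.003, -0.004, 0.002] [0.0, -0.3, 68.3, -0.003, -0.004, 0.002]
```

```bash
python3 -m creep '[[1,-1,30,0,0,0,1],[1,-1,55,0,0,0,1],[1,-1,64,0,0,0,1],[1,-1,67,0,0,0,1],[1,-1,70,0,0,0,1],[1,-1,72,0,0,0,1]]'; python3 -m creep '[[0,0,1,0,0,0,1],[0,0,2,0,0,0,1],[0,0,2,0,0,0,1]]'
```

```text
time_s: 11.6
eef_pos: [656.2, -126.1, 89.2]
orientation: [-3.138, -0.005, -0.398]
force: [-0.3, 1.4, 1.9]
finger_gap: 0.001
time_s: 11.98
eef_pos: [656.2, -126.1, 87.5]
orientation: [-3.138, -0.005, -0.398]
force: [-1.4, 1.5, 3.9]
finger_gap: -0.006
```

```bash
python3 -m creep '[[0,0,1,0,0,0,1],[0,0,1,0,0,0,1]]'; python3 -m creep '[[0,0,0.8,0,0,0,1],[0,0,0.8,0,0,0,1]]'
```

```text
time_s: 12.22
eef_pos: [656.2, -126.1, 86.5]
orientation: [-3.138, -0.005, -0.398]
force: [-1.6, 1.7, 4.7]
finger_gap: -0.001
time_s: 12.48
eef_pos: [656.2, -126.1, 86.1]
orientation: [-3.138, -0.006, -0.398]
force: [-2.7, 0.7, 7.8]
finger_gap: 0.001
```

```bash
python3 -m creep '[[0,0,0.7,0,0,0,1],[0,0,0.7,0,0,0,1]]'; python3 -m creep '[[0,0,-15,0,0,0,1],[0,0,-60,0,0,0,1],[0,0,-110,0,0,0,1],[0,0,-150,0,0,0,1],[0,0,-150,0,0,0,1]]'; python3 - <<'E'
from h import *
cv2.imwrite("pics/s4.png",cv2.resize(read_camera("side")[:,:,::-1],(800,600),interpolation=cv2.INTER_CUBIC))
E
```

```text
time_s: 12.72
eef_pos: [656.2, -126.1, 86.0]
orientation: [-3.138, -0.006, -0.398]
force: [-3.0, 1.8, 9.2]
finger_gap: 0.002
time_s: 13.35
eef_pos: [656.3, -126.8, 240.2]
orientation: [-3.137, -0.013, -0.398]
force: [0.2, -0.1, -0.6]
finger_gap: -0.003
```

View pics/s4.png

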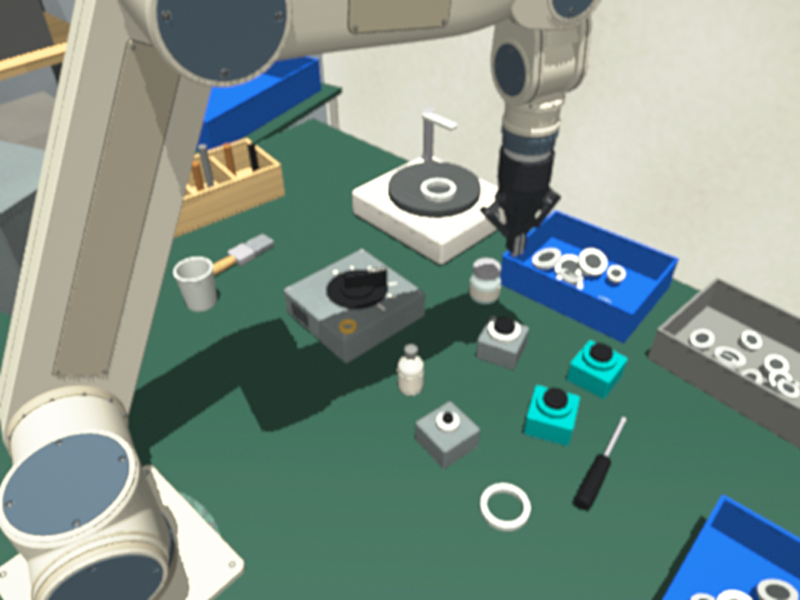

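The button at (505,326) is back out and the gripper is well above it. The selector is still at bar 4, and everything else is where it was.

```bash
python3 -c "
from station import r
print(r.get_obs()['time_s'],r.finish_job())"
```

```text
the job is handed in; nothing more can be done
13.4 None
```

I set the selector to speed 4, pressed the large button, and handed the job in at 13.4 s of the 51 s allowed. No verdict was reported.

- **Selector:** I pushed the handle from off to bar 4 one click at a time with the shut fingertips. Contact force read about 6 N at most at the end of any move. At each click it dropped to about zero as the detent jumped. The top picture taken before the press shows the pointer line on the fourth bar.
- **Start button:** I pressed it until it bottomed out. The fingertips stopped about 6 mm below the button's rest height and the force rose from about 5 N to 9 N.
- **Last checks:** The final side picture shows the button back out, the selector still at bar 4 and the other things where they were. The arm was clear, about 150 mm above the button, with force near zero. The button positions from the top and wrist cameras differed by about 3 mm, so I aimed between them. No check failed.

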